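Brush out the biscuit-fired vase

TASK

Before glazing, brush the dust out of the tall straight-sided clay vase: take the long brush from its pot, push it down to the bottom of the vase, draw it up at least half the depth of the vase and push it down to the bottom once more. Then stand the brush back, bristles down, in the pot it came from and let go, leaving the vase and the pot upright where they stand.

Things in the scene. Friction and masses are not known exactly. Their poses are not given: they have to be found in the camera images.
- brush_grip (a point): Long brush, 205 mm overall, standing bristles down in the pot; total mass 0.10 to 0.17 kg. This point is on its axis at the middle of the gripping part of the wooden handle (round, 20 mm diameter), 172 mm above the bristle end; the handle's top is 33 mm above this point and bare wood reaches 50 mm below it. Its z axis points along the brush towards the handle's top. Below the handle: a thin steel stem and a stiff cylindrical bristle head 40 mm in diameter and 80 mm long.
- brush_foot (a point): Centre of the flat bristle end (lower end) of the same brush, 172 mm below brush_grip; same axes. The brush stands by itself on this end.
- vase_floor (a point): Centre of the inner floor of the vase, 7 mm above the table: a tall straight-sided plain clay cylinder, open at the top, outer diameter 90 mm, inner diameter 80 mm, wall 5 mm, 122 mm high (the rim is 115 mm above this point). It stands loose on the table, 0.4 to 0.9 kg; z points up, out of the mouth.
- pot_floor (a point): Centre of the inner floor of the brush pot, 7 mm above the table: a short straight-sided pot of the same clay, the one that holds the brush, outer diameter 86 mm, inner diameter 76 mm, wall 5 mm, 60 mm high (the rim is 53 mm above this point). It stands loose on the table, about 0.5 kg; z points up. Nearby stand a flared beaker, a narrow-necked flask up to 142 mm high, wide bowls and flat tools, none of them needed.
Not all that is in view belongs to the job. Leave any turquoise look-alike of the part that bears brush_grip alone.

How it is judged:
On the way, in this order (a step that is already met when the one before it is completed fails the run):
1. the brush is pushed down to the bottom of the vase (bristle end within 25 mm of its inner floor) (z of brush_foot in the frame of vase_floor between -0.01 and 0.025 m and horizontal distance between brush_foot and vase_floor below 0.035 m), for 0.1 s.
2. the brush is drawn up by at least 50 mm from the floor of the vase (z of brush_foot in the frame of vase_floor above 0.05 m and horizontal distance between brush_foot and vase_floor below 0.04 m), for 0.1 s.
3. the brush is pushed down to the bottom of the vase again (all of step 1), for 0.1 s.
At the end, for the whole second after the job is handed in: The brush stands or leans, bristles down, in its pot (bristle end within 25 mm of the pot's floor and 35 mm of its centre, tilt under 35 degrees); the vase and the pot are upright within 7 degrees and within 40 mm of where they began (horizontal distance between brush_foot and pot_floor below 0.035 m and z of brush_foot in the frame of pot_floor below 0.025 m and angle between brush_grip's own z axis and vertical below 0.61 rad and angle between each of vase_floor, pot_floor's own z axis and vertical below 0.12 rad and distance of each of vase_floor, pot_floor from where it was at the start of the episode below 0.04 m); the robot touches nothing.
It fails at once if the vase is tipped by more than 25 degrees (angle between vase_floor's own z axis and vertical above 0.436 rad).
It also fails if it takes over 54 s, if anything falls off the work surface, if the arm or the gripper's body presses on something with over 40 N, if the wrist force passes 120 N, or if a joint passes its speed limit or range.

ROBOT

A 6-joint arm with a two-finger parallel gripper is mounted at the origin on the work surface. World frame = base frame: x ahead of the robot, y to its left, z up, the work surface at z = 0. Lengths are in m, angles in rad, forces in N, time in s.
With the tool pointing down it reaches from about 0.35 to 0.85 m from the base axis. Payload 8.1 kg.
Tool frame: the origin (TCP) lies on the centre line of the jaws, within the pads' length; the fingertips stand 14 mm ahead of it and the grasp point (between the pads) lies 5 mm behind it; z points along the fingers, y is the direction in which the jaws open and shut (so a half turn about z gives the same grasp; the last joint's range is limited). The gripper opens to 85 mm and grips with 20 to 120 N. Pads are 22 mm wide; open, the fingers measure 114 mm over their backs; the gripper's body (76 mm by 85 mm) begins 54 mm behind the grasp point. The pads swing forward as they close: fully open they stand 13 mm farther back than shut.
Start: joints at [1.054, 0.13, 1.488, -0, 1.523, -0.085], TCP at [0.251, 0.545, 0.245] pointing down, gripper open.
Joint ranges: [-2.96, 2.96], [-0.89, 2.26], [0.02, 2.5], [-1.34, 4.48], [0, 2.73], [-2.66, 2.66]. Speed limits (rad/s): [2.39, 2.39, 2.79, 3.14, 3.14, 3.14].

INTERFACE

Orientations are given as a unit quaternion [w, x, y, z].
In Python, from rig import sensors, vision, robot gives the robot as it stands. The module is installed in compiled form; this text tells all that it offers.
- The arm moves only by the tool move_arm, never from a script. Its argument "rows" is a list of rows, each an object with "rotation": the turn, a rotation vector about the tool's x, y, z in rad, a list of three; "linear": the shift along the tool's x, y, z in mm, a list of three; "gripper": the opening, from 0 (shut) to 1 (fully open). In form: [{"rotation": [rx, ry, rz], "linear": [x, y, z], "gripper": gripper}, ...]. A call has 1 to 12 rows; each row shifts and turns the pose as measured when the row begins, along the tool's axes as they then stand; what a row does not reach is not made up. A row lasts 1/12 s, in which the tool goes at most 41.7 mm and 7.16 degrees, less where a joint would pass 70% of its speed; a pose out of reach is approached as far as the arm can. A call with a gripper value outside its range is refused whole. The fingers move at their own pace and stop on an object; "newtons" is the grip in N (left out, the last holds). Time passes only in rows, so rows that do not move let the fingers close. It gives the time, the measured TCP pose, the force and the opening at its end, in the units of the state.
- sensors.state(): the state, without advancing time (a new reading comes with each control period).
- vision.grab_frame(name): name is "scene" or "top" or "wrist"; returns the picture (400x640x3 uint8, red, green, blue); there is no depth.
- vision.get_calibration(name): a dict with "vertical_fov" (degrees; the focal length in pixels is half the picture's height over the tangent of half this angle, whatever the lens; pixels are square), "cx", "cy" (the principal point, pixels), "rvec" (rotation vector, rad) and "tvec" (3), from world to camera coordinates, as OpenCV has them. Camera axes: x right, y down, z forward; pixel columns grow to the right and rows downward; lengths in m; the calibration is good to about 2 mm. A picture is of the moment at which its call begins: read the wrist's pose just before it. get_calibration takes no time and is no camera call; for the wrist camera it gives the pose at the moment of the call.
- robot.close_job(): hands the job in, once; it reports no verdict.
The state is a dict: "t": time; "joints": joint angles; "joint_vel": joint speeds; "joint_torque": joint torques, N m; "position": TCP position; "ee_rot": TCP orientation; "force": force on the tool from outside, world axes, zero at the start; "torque": the same for the moment, N m; "finger_gap": finger opening in m.
Only numpy, scipy, OpenCV 4.12 (cv2) and the standard library are available. Lean on these libraries where they do the work, as an engineer would, in place of code of your own. Each camera call takes 0.05 s, during which the arm holds its last target.

## Working session

There is one attempt and no reset: what is moved stays moved. The work goes in short steps, Python scripts to look and compute and a tool call to move; the robot and the scene stay as the last step left them, time stands still between calls to the robot, and variables do not carry over. Pictures are saved under pics/ and viewed, and the job is handed in when it is done.

Besides the shell and the picture viewer there is one more tool, called after "Emit:" in YAML: its name, and indented under it one key for each argument. move_arm: Moves the arm, as the interface text tells. Its arguments: {"type":"object","properties":{"rows":{"type":"array","items":{"type":"object","properties":{"rotation":{"type":"array","items":{"type":"number"}},"linear":{"type":"array","items":{"type":"number"}},"gripper":{"type":"number"}}}},"newtons":{"type":"number"}},"required":["rows"]}

```bash
mkdir -p pics; cat > h.py <<'E'
import numpy as np, cv2
from rig import sensors, vision, robot
def cal(n):
    c=vision.get_calibration(n); f=200/np.tan(np.radians(c["vertical_fov"])/2)
    K=np.array([[f,0,c["cx"]],[0,f,c["cy"]],[0,0,1.]])
    R=cv2.Rodrigues(np.array(c["rvec"],float))[0]; t=np.array(c["tvec"],float).ravel()
    return K,R,t
def ray(C,u,v):
    K,R,t=C; d=R.T@np.linalg.inv(K)@np.array([u,v,1.]); return -R.T@t,d
def onz(C,u,v,z):
    o,d=ray(C,u,v); return o+d*(z-o[2])/d[2]
def proj(C,p):
    K,R,t=C; q=K@(R@np.array(p,float)+t); return q[:2]/q[2]
def save(n,im): cv2.imwrite("pics/"+n+".png",cv2.cvtColor(im,cv2.COLOR_RGB2BGR))
E
python3 - <<'E'
from h import *
s=sensors.state(); print({k:np.round(v,3) for k,v in s.items()})
for n in("scene","top","wrist"):
    im=vision.grab_frame(n); np.save(n+"0.npy",im); save(n+"0",im); C=cal(n); print(n,C[0][0,0],-C[1].T@C[2])
E
```

```text
{'t': np.float64(0.0), 'joints': array([ 1.054,  0.131,  1.489, -0.   ,  1.523, -0.085]), 'joint_vel': array([-0.   , -0.   ,  0.   , -0.   ,  0.002, -0.   ]), 'joint_torque': array([ 0.0000e+00, -5.6942e+01, -5.0055e+01, -0.0000e+00,  1.5000e-02,
       -0.0000e+00]), 'position': array([0.251, 0.544, 0.244]), 'ee_rot': array([-0.   ,  0.214,  0.977, -0.001]), 'force': array([-0.233,  0.585, -0.146]), 'torque': array([ 0.025, -0.026, -0.01 ]), 'finger_gap': np.float64(0.085)}
scene 450.72336248518565 [ 1.00285306 -0.58619093  0.6737584 ]
top 386.2342647655814 [ 4.26773591e-01 -8.83836335e-04  1.08833278e+00]
wrist 289.45343728306636 [0.17694482 0.5786641  0.37254884]
```

View pics/scene0.png

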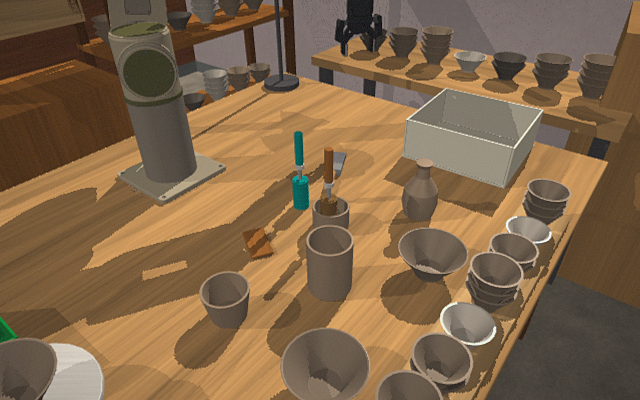

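View pics/top0.png

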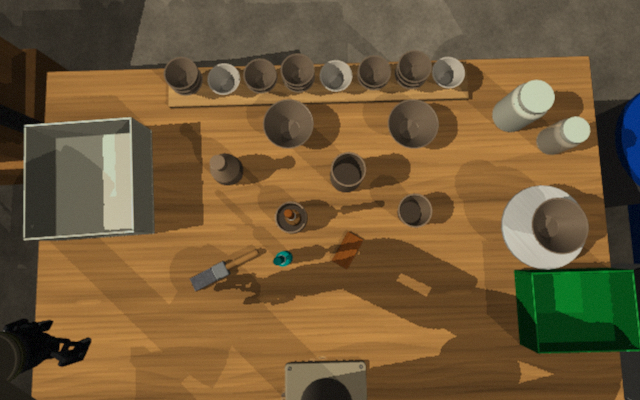

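View pics/wrist0.png

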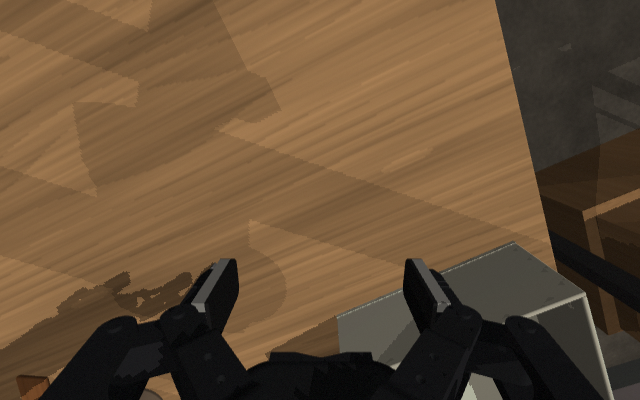

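The scene picture shows the brown-handled brush in its pot at about (328,165) and the tall straight vase at (330,262). The turquoise look-alike is at (299,150), the flared beaker at (226,298) and the flask at (420,190).
The top picture has the brush and pot at (291,217), vase (348,172), turquoise brush (283,258), beaker (415,210) and flask (225,168).

Candidates:
- **Brush:** brown at top (291,217) or turquoise at (283,258). I choose the brown one, standing in the pot.
- **Vase:** (348,172) straight, beaker (415,210) flared or flask (225,168) necked. I choose (348,172).

Next is a close crop to check the choice.

```bash
python3 - <<'E'
from h import *
a=np.load("top0.npy")[130:280,210:450]; b=np.load("scene0.npy")[120:320,230:390]
a=cv2.resize(a,None,fx=2.5,fy=2.5,interpolation=cv2.INTER_CUBIC)
save("ctop",a); save("cscene",cv2.resize(b,None,fx=3,fy=3,interpolation=cv2.INTER_CUBIC))
E
```

```text
(no output)
```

View pics/ctop.png

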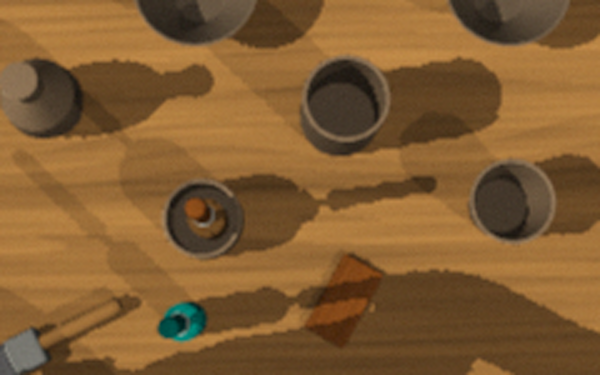

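View pics/cscene.png

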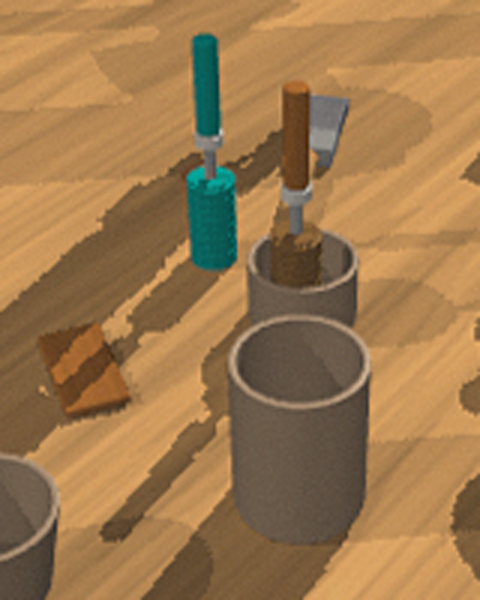

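The close crop confirms it: the brown-handled brush stands upright in the short pot, the vase is straight-sided, and the turquoise one stands apart. Now for the measurements.

```bash
python3 - <<'E'
from h import *
T=cal("top");S=cal("scene")
def tri(a,b):
    o1,d1=ray(T,*a);o2,d2=ray(S,*b)
    A=np.stack([d1,-d2],1);s=np.linalg.lstsq(A,o2-o1,rcond=None)[0]
    return (o1+d1*s[0]+o2+d2*s[1])/2, np.linalg.norm(o1+d1*s[0]-o2-d2*s[1])
f=lambda x,y:(210+(x+.5)/2.5-.5,130+(y+.5)/2.5-.5); g=lambda x,y:(230+(x+.5)/3-.5,120+(y+.5)/3-.5)
for n,a,b,z in [("handle top",(196,209),(296,88),.212),("vase rim",(346,100),(300,361),.122),("pot rim",(203,219),(303,262),.06),("bristle top",(208,217),(297,232),.087)]:
    a=f(*a);b=g(*b); print(n,np.round(onz(T,*a,z),4),np.round(onz(S,*b,z),4),np.round(tri(a,b),4) if 0 else [np.round(q,4) for q in tri(a,b)])
print("handle bottom S z.129",onz(S,*g(296,186),.129))
# rim radius checks
for n,l,r,z in[("vase",(303,100),(390,100),.122),("pot",(164,219),(243,219),.06)]:
    print(n,np.linalg.norm(onz(T,*f(*l),z)-onz(T,*f(*r),z)))
print("flask top",onz(T,*f(18,82),.142),"beaker",onz(T,*f(513,200),.08),"turq",onz(T,*f(175,328),.205))
E
```

```text
handle top [0.4965 0.0746 0.212 ] [0.5019 0.0713 0.212 ] [array([0.4975, 0.0755, 0.2085]), np.float64(0.0019)]
vase rim [ 0.6103 -0.072   0.122 ] [ 0.6163 -0.0746  0.122 ] [array([ 0.6122, -0.0714,  0.1175]), np.float64(0.0026)]
pot rim [0.4977 0.0804 0.06  ] [0.505  0.0761 0.06  ] [array([0.4991, 0.0818, 0.0538]), np.float64(0.0026)]
bristle top [0.4978 0.0731 0.087 ] [0.5005 0.0744 0.087 ] [array([0.4989, 0.0741, 0.0863]), np.float64(0.0029)]
handle bottom S z.129 [0.50051413 0.07312347 0.129     ]
vase 0.08822949492564153
pot 0.08436365962088038
flask top [0.63410339 0.25601815 0.142     ] beaker [ 0.50727216 -0.24586307  0.08      ] turq [0.38946843 0.09629383 0.205     ]
```

Checks:
- The brush axis is at about (0.499, 0.074) and upright. Its top triangulates to z 0.209, against 0.212 expected.
- The pot rim is at about (0.500, 0.079), with diameter 84 mm against 86.
- The vase rim is at about (0.612, -0.072), with diameter 88 mm against 90.

All of these agree to a few mm. I'll go over the brush at a safe height.

Emit:
move_arm:
  rows:
    - {"linear": [-20, -15, -25], "rotation": [0, 0, 0], "gripper": 1}
    - {"linear": [-30, -23, -15], "rotation": [0, 0, 0], "gripper": 1}
    - {"linear": [-32, -24, 0], "rotation": [0, 0, 0], "gripper": 1}
    - {"linear": [-32, -24, 0], "rotation": [0, 0, 0], "gripper": 1}
    - {"linear": [-32, -24, 0], "rotation": [0, 0, 0], "gripper": 1}
    - {"linear": [-32, -24, 0], "rotation": [0, 0, 0], "gripper": 1}
    - {"linear": [-32, -24, 0], "rotation": [0, 0, 0], "gripper": 1}
    - {"linear": [-32, -24, 0], "rotation": [0, 0, 0], "gripper": 1}
    - {"linear": [-32, -24, 0], "rotation": [0, 0, 0], "gripper": 1}
    - {"linear": [-32, -24, 0], "rotation": [0, 0, 0], "gripper": 1}
    - {"linear": [-30, -22, 0], "rotation": [0, 0, 0], "gripper": 1}
    - {"linear": [0, 0, 0], "rotation": [0, 0, 0], "gripper": 1}

```text
t: 1.15
position: [0.4551, 0.1595, 0.282]
ee_rot: [-0.001, 0.21, 0.978, -0.004]
force: [-0.8, 0.7, 0.5]
finger_gap: 0.0855
```

```bash
cat >> h.py <<'E'
from scipy.spatial.transform import Rotation as Ro
def pose():
    s=sensors.state(); w,x,y,z=s["ee_rot"]; R=Ro.from_quat([x,y,z,w]).as_matrix(); return s,np.array(s["position"]),R
def to(p):
    s,q,R=pose(); print("t",round(s["t"],2),"pos",np.round(q,4),"go mm",np.round(R.T@(np.array(p)-q)*1e3,1),"toolaxes",np.round(R,3).tolist(),"F",np.round(s["force"],1),"gap",round(s["finger_gap"],4),"J",np.round(s["joints"],2))
E
python3 -c "
from h import *
to([.499,.074,.28])"
```

```text
t 1.15 pos [0.4551 0.1595 0.282 ] go mm [-75.1 -59.8   2.5] toolaxes [[-0.912, 0.411, -0.004], [0.411, 0.912, -0.007], [0.0, -0.008, -1.0]] F [-0.8  0.7  0.5] gap 0.0855 J [ 0.24 -0.2   1.74 -0.01  1.6  -0.91]
```

Emit:
move_arm:
  rows:
    - {"linear": [-30, -24, 0], "rotation": [0, 0, 0], "gripper": 1}
    - {"linear": [-25, -20, 0], "rotation": [0, 0, 0], "gripper": 1}
    - {"linear": [-15, -12, 0], "rotation": [0, 0, 0], "gripper": 1}
    - {"linear": [-4, -3, 0], "rotation": [0, 0, 0], "gripper": 1}
    - {"linear": [0, 0, 0], "rotation": [0, 0, 0], "gripper": 1}

```text
t: 1.57
position: [0.498, 0.0732, 0.281]
ee_rot: [-0.002, 0.212, 0.977, -0.004]
force: [0.0, 0.2, 0.3]
finger_gap: 0.0853
```

```bash
python3 -c "
from h import *
to([.499,.074,.28])
C=cal('wrist');im=vision.grab_frame('wrist');save('w1',im)
print(proj(C,[.499,.074,.212]),proj(C,[.5,.079,.06]))
"
```

```text
t 1.57 pos [0.498  0.0732 0.281 ] go mm [-0.6  1.1  1. ] toolaxes [[-0.91, 0.414, -0.006], [0.414, 0.91, -0.006], [0.003, -0.008, -1.0]] F [0.  0.2 0.3] gap 0.0853 J [ 0.05 -0.14  1.69 -0.01  1.59 -1.1 ]
[322.96842552 223.03791654] [326.96589247 174.90885131]
```

View pics/w1.png

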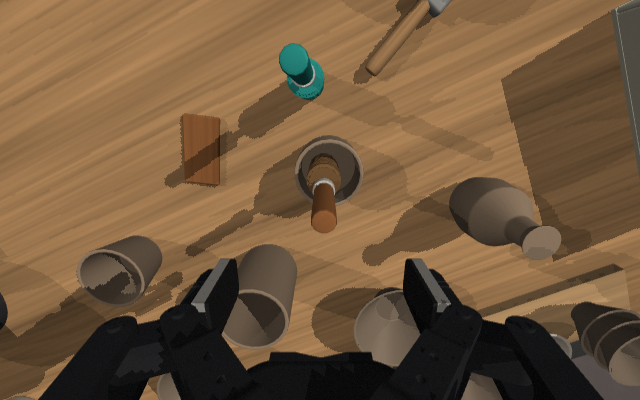

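The handle's top shows at (323,220) against a predicted (323,223), and the pot rim at (328,172) against (327,175). I'll descend 107 mm to TCP z 0.174, straightening the tool by half a degree.

Emit:
move_arm:
  rows:
    - {"linear": [1, 1, 20], "rotation": [-0.008, -0.003, 0], "gripper": 1}
    - {"linear": [0, 0, 25], "rotation": [0, 0, 0], "gripper": 1}
    - {"linear": [0, 0, 25], "rotation": [0, 0, 0], "gripper": 1}
    - {"linear": [0, 0, 20], "rotation": [0, 0, 0], "gripper": 1}
    - {"linear": [0, 0, 12], "rotation": [0, 0, 0], "gripper": 1}
    - {"linear": [0, 0, 0], "rotation": [0, 0, 0], "gripper": 1}

```text
t: 2.12
position: [0.4952, 0.0839, 0.1769]
ee_rot: [0.001, 0.209, 0.978, 0.002]
force: [0.2, -0.2, -0.3]
finger_gap: 0.0857
```

```bash
python3 -c "
from h import *
to([.4975,.0745,.174])
"
```

```text
t 2.12 pos [0.4952 0.0839 0.1769] go mm [-5.9 -7.7  2.9] toolaxes [[-0.913, 0.408, 0.003], [0.408, 0.913, 0.004], [-0.002, 0.005, -1.0]] F [ 0.2 -0.2 -0.3] gap 0.0857 J [ 0.06 -0.1   1.84  0.    1.39 -1.09]
```

Emit:
move_arm:
  rows:
    - {"linear": [-5, -7, 2], "rotation": [0.004, 0.001, 0], "gripper": 1}
    - {"linear": [0, 0, 0], "rotation": [0, 0, 0], "gripper": 1}

```text
t: 2.28
position: [0.4957, 0.0774, 0.1748]
ee_rot: [-0.001, 0.207, 0.978, 0.0]
force: [0.1, -0.5, -0.7]
finger_gap: 0.0853
```

```bash
python3 -c "
from h import *
to([.4975,.0745,.174])
im=vision.grab_frame('wrist');save('w2',im)
to([.4975,.0745,.174])
"
```

```text
t 2.28 pos [0.4957 0.0774 0.1748] go mm [-2.8 -1.9  0.8] toolaxes [[-0.914, 0.405, -0.001], [0.405, 0.914, 0.0], [0.001, -0.0, -1.0]] F [ 0.1 -0.5 -0.7] gap 0.0853 J [ 0.05 -0.09  1.84  0.    1.39 -1.1 ]
t 2.33 pos [0.4961 0.0779 0.1755] go mm [-2.7 -2.6  1.5] toolaxes [[-0.914, 0.405, 0.0], [0.405, 0.914, 0.001], [0.0, 0.001, -1.0]] F [0.7 0.5 0.8] gap 0.0857 J [ 0.05 -0.09  1.84  0.    1.39 -1.1 ]
```

View pics/w2.png

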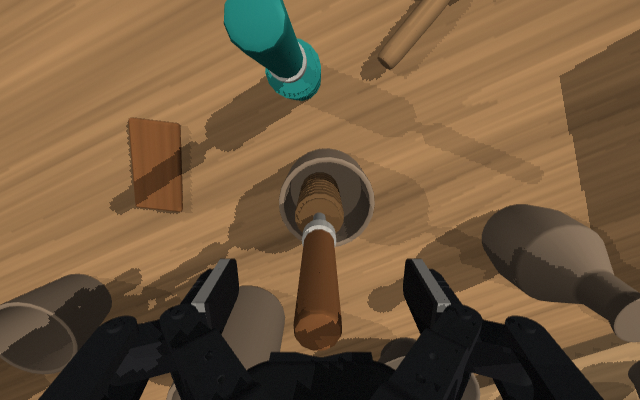

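The handle is at column 319, midway between the pads (about 225 and 415). I'll trim by a few mm and close.

Emit:
move_arm:
  newtons: 50
  rows:
    - {"linear": [-3, -2, 1], "rotation": [0, 0, 0], "gripper": 1}
    - {"linear": [0, 0, 0], "rotation": [0, 0, 0], "gripper": 0.5}
    - {"linear": [0, 0, 0], "rotation": [0, 0, 0], "gripper": 0.1}
    - {"linear": [0, 0, 0], "rotation": [0, 0, 0], "gripper": 0.1}
    - {"linear": [0, 0, 0], "rotation": [0, 0, 0], "gripper": 0.1}
    - {"linear": [0, 0, 0], "rotation": [0, 0, 0], "gripper": 0.1}
    - {"linear": [0, 0, 0], "rotation": [0, 0, 0], "gripper": 0.1}
    - {"linear": [0, 0, 0], "rotation": [0, 0, 0], "gripper": 0.1}

```text
t: 3.0
position: [0.5013, 0.0747, 0.1797]
ee_rot: [0.004, 0.207, 0.978, 0.002]
force: [-1.0, 0.0, -0.7]
finger_gap: 0.0191
```

```bash
python3 -c "
from h import *
to([.4975,.0745,.174])
im=vision.grab_frame('wrist');save('w3',im)
im=vision.grab_frame('scene');save('s3',im)
to([.4975,.0745,.174])
"
```

```text
t 3.0 pos [0.5013 0.0747 0.1797] go mm [ 3.4 -1.7  5.7] toolaxes [[-0.914, 0.406, 0.008], [0.406, 0.914, 0.002], [-0.007, 0.005, -1.0]] F [-1.   0.  -0.7] gap 0.0191 J [ 0.05 -0.09  1.83  0.    1.39 -1.11]
t 3.1 pos [0.5012 0.0747 0.1796] go mm [ 3.4 -1.7  5.6] toolaxes [[-0.914, 0.406, 0.008], [0.406, 0.914, 0.002], [-0.007, 0.005, -1.0]] F [ 0.5 -0.  -0.5] gap 0.0189 J [ 0.05 -0.09  1.83  0.    1.39 -1.11]
```

View pics/w3.png

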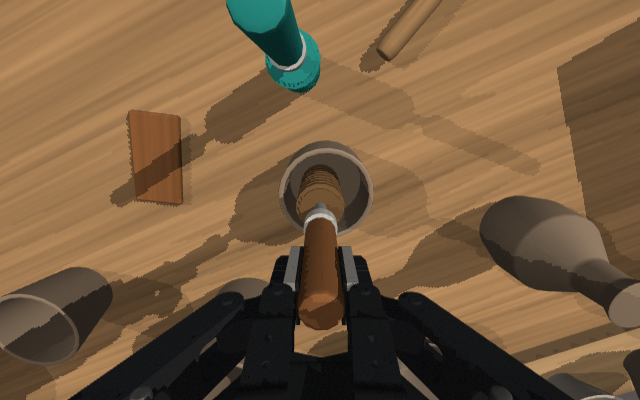

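View pics/s3.png

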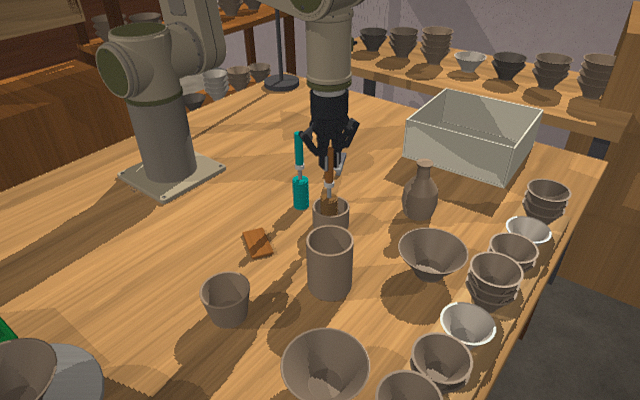

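The handle is held (gap 19 mm). Lifting straight up about 150 mm.

Emit:
move_arm:
  rows:
    - {"linear": [0, 0, -12], "rotation": [0, 0, 0], "gripper": 0.1}
    - {"linear": [0, 0, -20], "rotation": [0, 0, 0], "gripper": 0.1}
    - {"linear": [0, 0, -25], "rotation": [0, 0, 0], "gripper": 0.1}
    - {"linear": [0, 0, -25], "rotation": [0.005, 0.007, 0], "gripper": 0.1}
    - {"linear": [0, 0, -25], "rotation": [0, 0, 0], "gripper": 0.1}
    - {"linear": [0, 0, -25], "rotation": [0, 0, 0], "gripper": 0.1}
    - {"linear": [0, 0, -20], "rotation": [0, 0, 0], "gripper": 0.1}
    - {"linear": [0, 0, -8], "rotation": [0, 0, 0], "gripper": 0.1}
    - {"linear": [0, 0, 0], "rotation": [0, 0, 0], "gripper": 0.1}

```text
t: 3.85
position: [0.4977, 0.0747, 0.3495]
ee_rot: [-0.003, 0.207, 0.978, -0.001]
force: [0.1, -0.1, -1.1]
finger_gap: 0.0185
```

```bash
python3 - <<'E'
from h import *
to([.612,-.072,.34])
S=cal("scene")
im=vision.grab_frame('scene');np.save("s4.npy",im)
s,q,R=pose()
for h in (0,.0726,.0926,.1726): print(h,np.round(proj(S,q+R[:,2]*h),1))
print("pot",proj(S,[.5,.079,.06]))
c=im[40:300,230:430];save("s4",cv2.resize(c,None,fx=2.3,fy=2.3,interpolation=cv2.INTER_CUBIC))
E
```

```text
t 3.85 pos [0.4977 0.0747 0.3495] go mm [-164.   -87.7    8.7] toolaxes [[-0.914, 0.406, -0.006], [0.406, 0.914, 0.0], [0.006, -0.003, -1.0]] F [ 0.1 -0.1 -1.1] gap 0.0185 J [ 0.05 -0.15  1.58  0.    1.72 -1.11]
0 [327.7  85.1]
0.0726 [327.5 119.7]
0.0926 [327.4 128.7]
0.1726 [327.3 162.4]
pot [329.70194289 205.60486086]
```

View pics/s4.png

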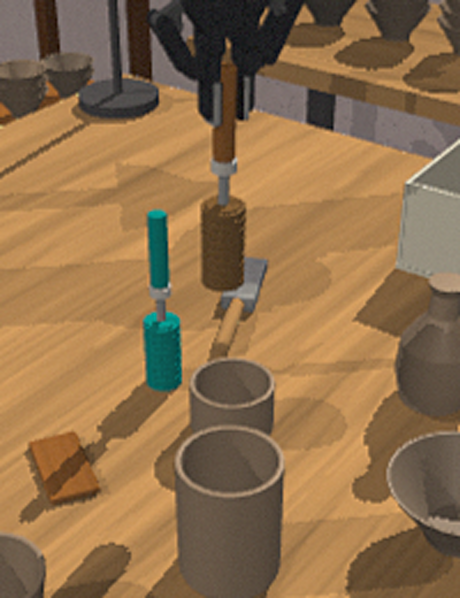

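The brush hangs upright. The bristle end shows at about (327,163), matching the predicted (327,162) for a foot 173 mm below the TCP. Moving over the vase.

Emit:
move_arm:
  rows:
    - {"linear": [-18, -10, 0], "rotation": [0.003, -0.006, 0], "gripper": 0.1}
    - {"linear": [-28, -15, 0], "rotation": [0, 0, 0], "gripper": 0.1}
    - {"linear": [-30, -16, 0], "rotation": [0, 0, 0], "gripper": 0.1}
    - {"linear": [-30, -16, 0], "rotation": [0, 0, 0], "gripper": 0.1}
    - {"linear": [-28, -15, 0], "rotation": [0, 0, 0], "gripper": 0.1}
    - {"linear": [-18, -10, 0], "rotation": [0, 0, 0], "gripper": 0.1}
    - {"linear": [-8, -4, 0], "rotation": [0, 0, 0], "gripper": 0.1}
    - {"linear": [0, 0, 0], "rotation": [0, 0, 0], "gripper": 0.1}

```text
t: 4.57
position: [0.6091, -0.0728, 0.3337]
ee_rot: [-0.01, 0.205, 0.979, -0.003]
force: [-0.0, -0.0, -1.4]
finger_gap: 0.0187
```

```bash
python3 - <<'E'
from h import *
to([.6105,-.072,.35])
W=cal("wrist");w=vision.grab_frame('wrist');save("w5",w)
S=cal("scene");im=vision.grab_frame('scene')
s,q,R=pose()
for h in (-.038,.0926,.1726): print(h,np.round(proj(S,q+R[:,2]*h),1),np.round(proj(W,q+R[:,2]*h),1))
print("vase rim",proj(S,[.6105,-.072,.122]),proj(W,[.6105,-.072,.122]))
c=im[80:340,230:430];save("s5",cv2.resize(c,None,fx=2.3,fy=2.3,interpolation=cv2.INTER_CUBIC))
E
```

```text
t 4.57 pos [ 0.6091 -0.0728  0.3337] go mm [ -0.7   1.1 -16.3] toolaxes [[-0.916, 0.401, -0.02], [0.401, 0.916, -0.001], [0.018, -0.009, -1.0]] F [-0.  -0.  -1.4] gap 0.0187 J [-0.2   0.17  1.29 -0.01  1.71 -1.36]
-0.038 [327.7 114.8] [324.4 326.2]
0.0926 [326.5 184.1] [322.3 209.3]
0.1726 [325.9 220.1] [321.9 183.8]
vase rim [328.0744616  238.04952673] [323.23261255 180.42334822]
```

View pics/s5.png

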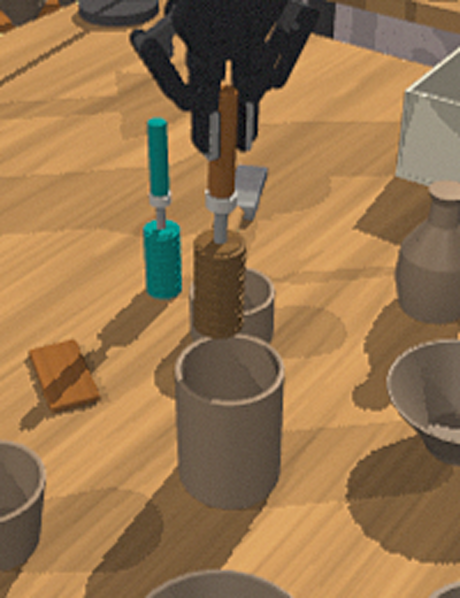

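View pics/w5.png

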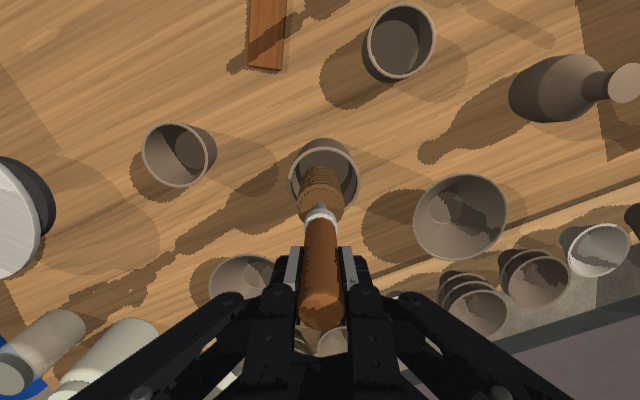

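The wrist view shows the vase rim centred at about (324,181) against a predicted (323,180). The bristle end is about 2 px from its prediction in the scene view. I'll remove the 0.02 rad tilt and go down halfway.

Emit:
move_arm:
  rows:
    - {"linear": [-1, 1, 5], "rotation": [-0.009, -0.018, 0], "gripper": 0.1}
    - {"linear": [0, 0, 12], "rotation": [0, 0, 0], "gripper": 0.1}
    - {"linear": [0, 0, 12], "rotation": [0, 0, 0], "gripper": 0.1}
    - {"linear": [0, 0, 12], "rotation": [0, 0, 0], "gripper": 0.1}
    - {"linear": [0, 0, 10], "rotation": [0, 0, 0], "gripper": 0.1}
    - {"linear": [0, 0, 0], "rotation": [0, 0, 0], "gripper": 0.1}

```text
t: 5.17
position: [0.6065, -0.0639, 0.2787]
ee_rot: [-0.001, 0.201, 0.98, 0.001]
force: [0.3, 0.1, -1.3]
finger_gap: 0.0191
```

```bash
cat >> h.py <<'E'
def st(p,L=.1726):
    to(p); s,q,R=pose(); print("foot",np.round(q+R[:,2]*L,4)); d=R.T@[0,0,-1.]; print("rot",np.round(np.cross([0,0,1],d),3),"go foot mm",np.round(R.T@(np.array(p)-(q+R[:,2]*L))*1e3,1))
E
python3 -c "
from h import *
st([.6105,-.072,.017])"
```

```text
t 5.17 pos [ 0.6065 -0.0639  0.2787] go mm [ -7.4  -6.2 261.6] toolaxes [[-0.919, 0.394, -0.001], [0.394, 0.919, 0.002], [0.002, 0.001, -1.0]] F [ 0.3  0.1 -1.3] gap 0.0191 J [-0.19  0.15  1.41  0.    1.59 -1.36]
foot [ 0.6063 -0.0636  0.1061]
rot [ 0.001 -0.002  0.   ] go foot mm [-7.4 -6.2 89. ]
```

Emit:
move_arm:
  rows:
    - {"linear": [-4, -4, 5], "rotation": [0, 0, 0], "gripper": 0.1}
    - {"linear": [-3, -2, 12], "rotation": [0, 0, 0], "gripper": 0.1}
    - {"linear": [0, 0, 12], "rotation": [0, 0, 0], "gripper": 0.1}
    - {"linear": [0, 0, 12], "rotation": [0, 0, 0], "gripper": 0.1}
    - {"linear": [0, 0, 10], "rotation": [0, 0, 0], "gripper": 0.1}

```text
t: 5.58
position: [0.6118, -0.073, 0.225]
ee_rot: [0.001, 0.201, 0.98, 0.001]
force: [0.2, 0.8, -1.2]
finger_gap: 0.0187
```

```bash
python3 -c "
from h import *
st([.6105,-.072,.017])"
```

```text
t 5.58 pos [ 0.6118 -0.073   0.225 ] go mm [  1.8  -0.  208. ] toolaxes [[-0.919, 0.394, 0.002], [0.394, 0.919, 0.001], [-0.001, 0.002, -1.0]] F [ 0.2  0.8 -1.2] gap 0.0187 J [-0.2   0.18  1.47  0.    1.49 -1.37]
foot [ 0.6121 -0.0728  0.0524]
rot [ 0.002  0.001 -0.   ] go foot mm [ 1.8 -0.  35.4]
```

Emit:
move_arm:
  rows:
    - {"linear": [1, 0, 10], "rotation": [0, 0, 0], "gripper": 0.1}
    - {"linear": [0, 0, 12], "rotation": [0, 0, 0], "gripper": 0.1}
    - {"linear": [0, 0, 9], "rotation": [0, 0, 0], "gripper": 0.1}
    - {"linear": [0, 0, 4], "rotation": [0, 0, 0], "gripper": 0.1}
    - {"linear": [0, 0, 0], "rotation": [0, 0, 0], "gripper": 0.1}

```text
t: 6.0
position: [0.6085, -0.0722, 0.1811]
ee_rot: [-0.003, 0.201, 0.98, 0.001]
force: [-0.1, 0.3, -2.1]
finger_gap: 0.0192
```

```bash
python3 -c "
from h import *
st([.6105,-.072,.015])"
```

```text
t 6.0 pos [ 0.6085 -0.0722  0.1811] go mm [ -2.7   0.9 166.1] toolaxes [[-0.919, 0.395, -0.005], [0.394, 0.919, 0.003], [0.006, 0.0, -1.0]] F [-0.1  0.3 -2.1] gap 0.0192 J [-0.2   0.21  1.52  0.    1.42 -1.37]
foot [ 0.6076 -0.0718  0.0085]
rot [ 0.    -0.006  0.   ] go foot mm [-2.7  0.9 -6.5]
```

Foot height reads about 1.5 mm above the vase floor with no contact force. Holding for a moment and checking in the picture.

Emit:
move_arm:
  rows:
    - {"linear": [-1, 0, -1], "rotation": [0, -0.005, 0], "gripper": 0.1}
    - {"linear": [0, 0, 0], "rotation": [0, 0, 0], "gripper": 0.1}
    - {"linear": [0, 0, 0], "rotation": [0, 0, 0], "gripper": 0.1}
    - {"linear": [0, 0, 0], "rotation": [0, 0, 0], "gripper": 0.1}

```text
t: 6.33
position: [0.6103, -0.0727, 0.1835]
ee_rot: [0.001, 0.201, 0.98, 0.0]
force: [-0.4, 0.1, -1.4]
finger_gap: 0.019
```

```bash
python3 - <<'E'
from h import *
st([.6105,-.072,.015])
S=cal("scene");im=vision.grab_frame('scene');s,q,R=pose()
print("handle bottom, bristle top, vase rim",proj(S,q+R[:,2]*.0506),proj(S,q+R[:,2]*.0926),proj(S,[.6105,-.072,.122]))
c=im[140:320,250:410];save("s6",cv2.resize(c,None,fx=3,fy=3,interpolation=cv2.INTER_CUBIC))
save("w6",vision.grab_frame('wrist'))
E
```

```text
t 6.33 pos [ 0.6103 -0.0727  0.1835] go mm [  0.3   0.6 168.5] toolaxes [[-0.919, 0.394, 0.002], [0.394, 0.919, 0.0], [-0.002, 0.001, -1.0]] F [-0.4  0.1 -1.4] gap 0.019 J [-0.2   0.2   1.52  0.    1.42 -1.37]
foot [ 0.6106 -0.0727  0.0109]
rot [ 0.001  0.002 -0.   ] go foot mm [ 0.3  0.6 -4.1]
handle bottom, bristle top, vase rim [327.8466846  233.71644719] [327.8951989 250.5756687] [328.0744616  238.04952673]
```

View pics/s6.png

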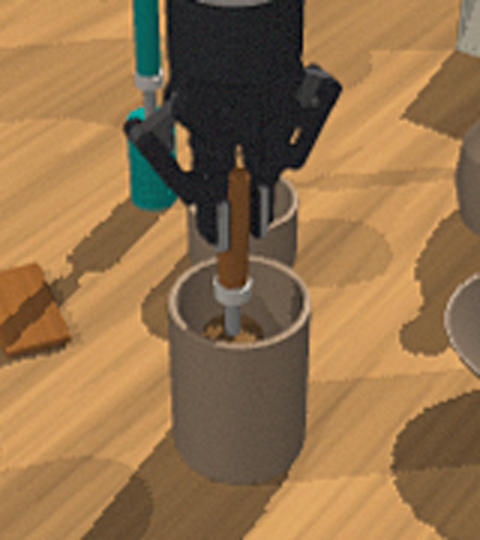

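View pics/w6.png

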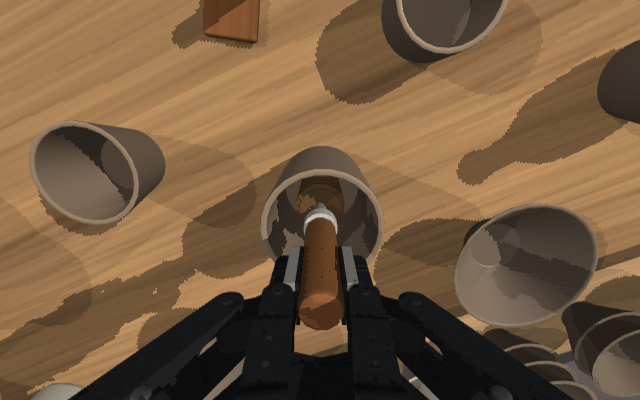

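The bristle top shows at (328,251) against a predicted (328,251), and the head is inside the vase at the bottom. Drawing up about 75 mm.

Emit:
move_arm:
  rows:
    - {"linear": [0, 0, -12], "rotation": [0, 0, 0], "gripper": 0.1}
    - {"linear": [0, 0, -15], "rotation": [0, 0, 0], "gripper": 0.1}
    - {"linear": [0, 0, -15], "rotation": [0, 0, 0], "gripper": 0.1}
    - {"linear": [0, 0, -15], "rotation": [0, 0, 0], "gripper": 0.1}
    - {"linear": [0, 0, -12], "rotation": [0, 0, 0], "gripper": 0.1}
    - {"linear": [0, 0, -6], "rotation": [0, 0, 0], "gripper": 0.1}
    - {"linear": [0, 0, 0], "rotation": [0, 0, 0], "gripper": 0.1}
    - {"linear": [0, 0, 0], "rotation": [0, 0, 0], "gripper": 0.1}

```text
t: 7.1
position: [0.6108, -0.0728, 0.2684]
ee_rot: [0.003, 0.201, 0.98, 0.0]
force: [-0.2, -0.4, -2.2]
finger_gap: 0.0188
```

```bash
python3 -c "
from h import *
st([.6105,-.072,.014])"
```

```text
t 7.1 pos [ 0.6108 -0.0728  0.2684] go mm [2.100e+00 2.000e-01 2.544e+02] toolaxes [[-0.919, 0.394, 0.006], [0.394, 0.919, -0.001], [-0.006, 0.002, -1.0]] F [-0.2 -0.4 -2.2] gap 0.0188 J [-0.2   0.16  1.42  0.    1.56 -1.37]
foot [ 0.6118 -0.0729  0.0958]
rot [ 0.002  0.006 -0.   ] go foot mm [ 2.1  0.2 81.8]
```

Drawn up: the foot is 89 mm above the vase floor. Now down again.

Emit:
move_arm:
  rows:
    - {"linear": [0, 0, 0], "rotation": [0.002, 0.006, 0], "gripper": 0.1}
    - {"linear": [0, 0, 12], "rotation": [0, 0, 0], "gripper": 0.1}
    - {"linear": [0, 0, 15], "rotation": [0, 0, 0], "gripper": 0.1}
    - {"linear": [0, 0, 15], "rotation": [0, 0, 0], "gripper": 0.1}
    - {"linear": [0, 0, 13], "rotation": [0, 0, 0], "gripper": 0.1}
    - {"linear": [0, 0, 8], "rotation": [0, 0, 0], "gripper": 0.1}
    - {"linear": [0, 0, 2], "rotation": [0, 0, 0], "gripper": 0.1}

```text
t: 7.68
position: [0.6081, -0.0723, 0.1922]
ee_rot: [-0.004, 0.201, 0.98, -0.0]
force: [-0.0, 0.7, -2.0]
finger_gap: 0.019
```

```bash
python3 -c "
from h import *
st([.6105,-.072,.012])"
```

```text
t 7.68 pos [ 0.6081 -0.0723  0.1922] go mm [ -3.6   1.6 180.2] toolaxes [[-0.919, 0.394, -0.008], [0.394, 0.919, 0.001], [0.008, -0.002, -1.0]] F [-0.   0.7 -2. ] gap 0.019 J [-0.2   0.2   1.51 -0.    1.44 -1.37]
foot [ 0.6066 -0.0721  0.0196]
rot [-0.002 -0.008  0.   ] go foot mm [-3.6  1.6  7.6]
```

Emit:
move_arm:
  rows:
    - {"linear": [-2, 0, 6], "rotation": [-0.002, -0.008, 0], "gripper": 0.1}
    - {"linear": [0, 0, 2], "rotation": [0, 0, 0], "gripper": 0.1}
    - {"linear": [0, 0, 0], "rotation": [0, 0, 0], "gripper": 0.1}
    - {"linear": [0, 0, 0], "rotation": [0, 0, 0], "gripper": 0.1}
    - {"linear": [0, 0, 0], "rotation": [0, 0, 0], "gripper": 0.1}

```text
t: 8.1
position: [0.6089, -0.073, 0.1811]
ee_rot: [-0.002, 0.201, 0.98, -0.0]
force: [0.4, 0.3, -0.5]
finger_gap: 0.0185
```

```bash
python3 - <<'E'
from h import *
st([.6105,-.072,.012])
S=cal("scene");im=vision.grab_frame('scene');s,q,R=pose()
print("bristle top",proj(S,q+R[:,2]*.0926))
c=im[140:320,250:410];save("s7",cv2.resize(c,None,fx=3,fy=3,interpolation=cv2.INTER_CUBIC))
E
```

```text
t 8.1 pos [ 0.6089 -0.073   0.1811] go mm [ -1.6   1.6 169.1] toolaxes [[-0.919, 0.394, -0.003], [0.394, 0.919, 0.001], [0.003, -0.001, -1.0]] F [ 0.4  0.3 -0.5] gap 0.0185 J [-0.2   0.21  1.52 -0.    1.42 -1.37]
foot [ 0.6084 -0.0729  0.0085]
rot [-0.001 -0.003  0.   ] go foot mm [-1.6  1.6 -3.5]
bristle top [327.11978889 251.14473275]
```

View pics/s7.png

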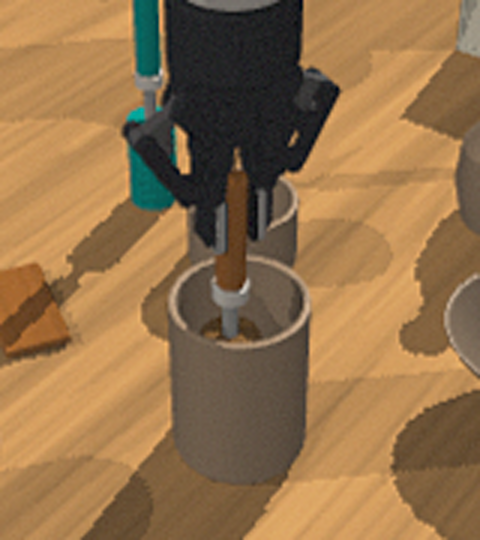

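The head is at the bottom again (bristle top about (327,251), as predicted) and the vase has not moved. Drawing the brush out.

Emit:
move_arm:
  rows:
    - {"linear": [0, 0, -10], "rotation": [0, 0, 0], "gripper": 0.1}
    - {"linear": [0, 0, -15], "rotation": [0, 0, 0], "gripper": 0.1}
    - {"linear": [0, 0, -18], "rotation": [0, 0, 0], "gripper": 0.1}
    - {"linear": [0, 0, -18], "rotation": [0, 0, 0], "gripper": 0.1}
    - {"linear": [0, 0, -18], "rotation": [0, 0, 0], "gripper": 0.1}
    - {"linear": [0, 0, -20], "rotation": [0, 0, 0], "gripper": 0.1}
    - {"linear": [0, 0, -22], "rotation": [0, 0, 0], "gripper": 0.1}
    - {"linear": [0, 0, -22], "rotation": [0, 0, 0], "gripper": 0.1}
    - {"linear": [0, 0, -12], "rotation": [0, 0, 0], "gripper": 0.1}
    - {"linear": [0, 0, -4], "rotation": [0, 0, 0], "gripper": 0.1}

```text
t: 8.98
position: [0.6095, -0.073, 0.3595]
ee_rot: [0.003, 0.201, 0.98, -0.0]
force: [-0.0, -0.5, -1.2]
finger_gap: 0.0186
```

```bash
python3 -c "
from h import *
st([.498,.0795,.18])"
```

```text
t 8.98 pos [ 0.6095 -0.073   0.3595] go mm [163.8  95.9 178.5] toolaxes [[-0.919, 0.394, 0.007], [0.394, 0.919, -0.001], [-0.007, 0.001, -1.0]] F [-0.  -0.5 -1.2] gap 0.0186 J [-0.2   0.14  1.27 -0.    1.72 -1.37]
foot [ 0.6107 -0.0732  0.1869]
rot [ 0.001  0.007 -0.   ] go foot mm [163.8  95.9   5.9]
```

Emit:
move_arm:
  rows:
    - {"linear": [15, 9, 0], "rotation": [0, 0.005, 0], "gripper": 0.1}
    - {"linear": [26, 15, 0], "rotation": [0, 0, 0], "gripper": 0.1}
    - {"linear": [28, 16, 0], "rotation": [0, 0, 0], "gripper": 0.1}
    - {"linear": [28, 16, 0], "rotation": [0, 0, 0], "gripper": 0.1}
    - {"linear": [28, 16, 0], "rotation": [0, 0, 0], "gripper": 0.1}
    - {"linear": [20, 12, 0], "rotation": [0, 0, 0], "gripper": 0.1}
    - {"linear": [10, 6, 0], "rotation": [0, 0, 0], "gripper": 0.1}
    - {"linear": [0, 0, 0], "rotation": [0, 0, 0], "gripper": 0.1}

```text
t: 9.65
position: [0.4993, 0.0745, 0.3651]
ee_rot: [0.007, 0.203, 0.979, 0.001]
force: [-0.3, -0.9, 0.6]
finger_gap: 0.0192
```

```bash
python3 - <<'E'
from h import *
st([.498,.0795,.09])
W=cal("wrist");w=vision.grab_frame('wrist');save("w8",w);s,q,R=pose()
print("pot rim",proj(W,[.498,.0795,.06]),"foot",proj(W,q+R[:,2]*.1726))
E
```

```text
t 9.65 pos [0.4993 0.0745 0.3651] go mm [  6.7   2.7 275.1] toolaxes [[-0.917, 0.398, 0.014], [0.398, 0.917, -0.001], [-0.013, 0.005, -1.0]] F [-0.3 -0.9  0.6] gap 0.0192 J [ 0.05 -0.16  1.56 -0.    1.73 -1.11]
foot [0.5017 0.0744 0.1925]
rot [ 0.005  0.013 -0.   ] go foot mm [  6.7   2.7 102.5]
pot rim [322.25727019 157.43777746] foot [320.1112885  186.02134169]
```

View pics/w8.png

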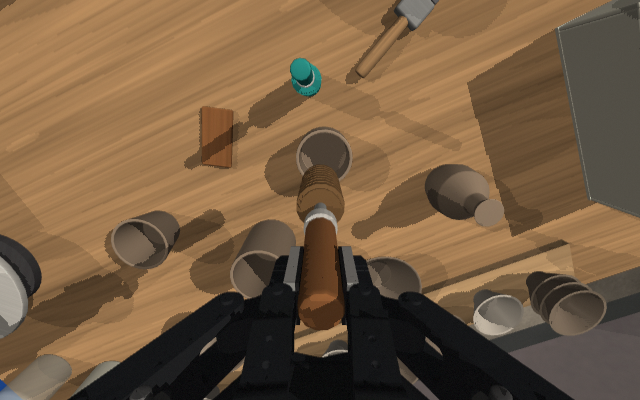

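The pot rim is centred at about (324,156) against a predicted (322,157), so I refine the pot to about (0.497, 0.082). Descending above it.

Emit:
move_arm:
  rows:
    - {"linear": [2, 3, 0], "rotation": [0.005, 0.013, 0], "gripper": 0.1}
    - {"linear": [2, 2, 10], "rotation": [0, 0, 0], "gripper": 0.1}
    - {"linear": [0, 0, 20], "rotation": [0, 0, 0], "gripper": 0.1}
    - {"linear": [0, 0, 22], "rotation": [0, 0, 0], "gripper": 0.1}
    - {"linear": [0, 0, 20], "rotation": [0, 0, 0], "gripper": 0.1}
    - {"linear": [0, 0, 10], "rotation": [0, 0, 0], "gripper": 0.1}
    - {"linear": [0, 0, 0], "rotation": [0, 0, 0], "gripper": 0.1}

```text
t: 10.28
position: [0.5021, 0.0753, 0.2773]
ee_rot: [-0.0, 0.206, 0.978, -0.001]
force: [0.1, -0.5, -1.0]
finger_gap: 0.0188
```

```bash
python3 - <<'E'
from h import *
st([.497,.082,.01])
W=cal("wrist");w=vision.grab_frame('wrist');save("w9",w);s,q,R=pose()
S=cal("scene");im=vision.grab_frame('scene')
print("pot rim",proj(W,[.497,.082,.06]),"foot",proj(W,q+R[:,2]*.1726),proj(S,q+R[:,2]*.1726),proj(S,[.497,.082,.06]))
c=im[100:280,250:410];save("s9",cv2.resize(c,None,fx=3,fy=3,interpolation=cv2.INTER_CUBIC))
E
```

```text
t 10.28 pos [0.5021 0.0753 0.2773] go mm [  7.3   4.7 267.3] toolaxes [[-0.915, 0.404, -0.001], [0.404, 0.915, -0.002], [0.0, -0.003, -1.0]] F [ 0.1 -0.5 -1. ] gap 0.0188 J [ 0.05 -0.13  1.69 -0.    1.58 -1.11]
foot [0.5019 0.0749 0.1047]
rot [-0.003 -0.     0.   ] go foot mm [ 7.3  4.7 94.7]
pot rim [324.35014793 169.64372111] foot [320.59857454 185.43649202] [329.34703881 190.35703102] [329.45093989 204.52284439]
```

View pics/w9.png

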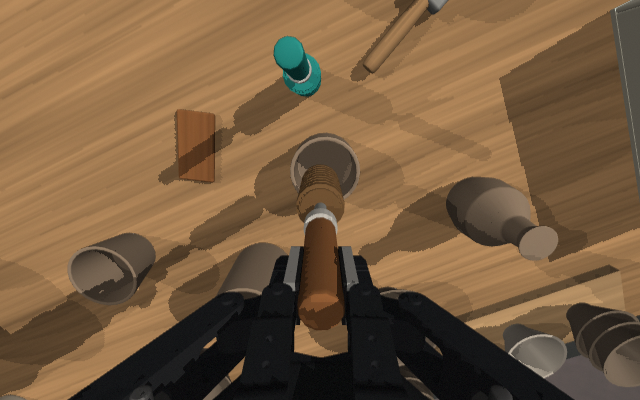

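View pics/s9.png

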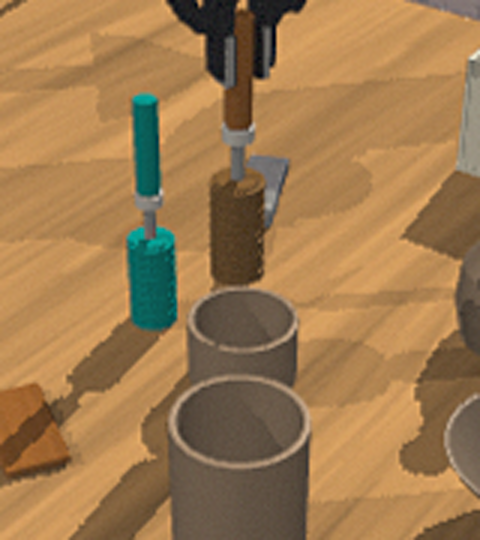

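The pot rim is at (325,168) against a predicted (324,170), and the foot is where expected. Centring and lowering.

Emit:
move_arm:
  rows:
    - {"linear": [4, 3, 2], "rotation": [-0.003, 0, 0], "gripper": 0.1}
    - {"linear": [3, 2, 6], "rotation": [0, 0, 0], "gripper": 0.1}
    - {"linear": [0, 0, 10], "rotation": [0, 0, 0], "gripper": 0.1}
    - {"linear": [0, 0, 10], "rotation": [0, 0, 0], "gripper": 0.1}
    - {"linear": [0, 0, 4], "rotation": [0, 0, 0], "gripper": 0.1}

```text
t: 10.8
position: [0.5014, 0.0838, 0.2513]
ee_rot: [0.006, 0.207, 0.978, 0.002]
force: [-0.5, 0.3, -1.0]
finger_gap: 0.0186
```

```bash
python3 -c "
from h import *
st([.497,.082,.009])"
```

```text
t 10.8 pos [0.5014 0.0838 0.2513] go mm [  6.   -5.  242.2] toolaxes [[-0.915, 0.404, 0.013], [0.404, 0.915, 0.002], [-0.011, 0.007, -1.0]] F [-0.5  0.3 -1. ] gap 0.0186 J [ 0.06 -0.13  1.74  0.    1.52 -1.09]
foot [0.5036 0.084  0.0787]
rot [ 0.007  0.011 -0.   ] go foot mm [ 6.  -5.  69.6]
```

Emit:
move_arm:
  rows:
    - {"linear": [3, -3, 4], "rotation": [0.007, 0.011, 0], "gripper": 0.1}
    - {"linear": [0, 0, 10], "rotation": [0, 0, 0], "gripper": 0.1}
    - {"linear": [0, 0, 10], "rotation": [0, 0, 0], "gripper": 0.1}
    - {"linear": [0, 0, 10], "rotation": [0, 0, 0], "gripper": 0.1}
    - {"linear": [0, 0, 4], "rotation": [0, 0, 0], "gripper": 0.1}

```text
t: 11.22
position: [0.4966, 0.0821, 0.2087]
ee_rot: [-0.001, 0.206, 0.978, -0.001]
force: [-0.2, -0.2, -0.6]
finger_gap: 0.0187
```

```bash
python3 -c "
from h import *
st([.497,.082,.009])"
```

```text
t 11.22 pos [0.4966 0.0821 0.2087] go mm [ -0.7   0.4 199.7] toolaxes [[-0.915, 0.404, -0.002], [0.404, 0.915, -0.001], [0.001, -0.001, -1.0]] F [-0.2 -0.2 -0.6] gap 0.0187 J [ 0.06 -0.11  1.8  -0.    1.46 -1.09]
foot [0.4963 0.082  0.0361]
rot [-0.001 -0.001  0.   ] go foot mm [-0.7  0.4 27.1]
```

Centred within 1 mm. Lowering the last 27 mm gently.

Emit:
move_arm:
  rows:
    - {"linear": [0, 0, 8], "rotation": [0, 0, 0], "gripper": 0.1}
    - {"linear": [0, 0, 8], "rotation": [0, 0, 0], "gripper": 0.1}
    - {"linear": [0, 0, 5], "rotation": [0, 0, 0], "gripper": 0.1}
    - {"linear": [0, 0, 2], "rotation": [0, 0, 0], "gripper": 0.1}
    - {"linear": [0, 0, 1], "rotation": [0, 0, 0], "gripper": 0.1}

```text
t: 11.63
position: [0.4955, 0.0819, 0.1799]
ee_rot: [-0.002, 0.206, 0.978, -0.001]
force: [-0.4, -0.8, -1.1]
finger_gap: 0.0188
```

```bash
python3 -c "
from h import *
st([.497,.082,.007])"
```

```text
t 11.63 pos [0.4955 0.0819 0.1799] go mm [ -2.1   1.2 172.9] toolaxes [[-0.915, 0.404, -0.005], [0.404, 0.915, -0.001], [0.004, -0.003, -1.0]] F [-0.4 -0.8 -1.1] gap 0.0188 J [ 0.06 -0.09  1.83 -0.    1.4  -1.09]
foot [0.4946 0.0818 0.0073]
rot [-0.003 -0.004  0.   ] go foot mm [-2.1  1.2  0.3]
```

Emit:
move_arm:
  rows:
    - {"linear": [0, 0, 1], "rotation": [0, -0.004, 0], "gripper": 0.1}
    - {"linear": [0, 0, 1], "rotation": [0, 0, 0], "gripper": 0.1}
    - {"linear": [0, 0, 1], "rotation": [0, 0, 0], "gripper": 0.1}

```text
t: 11.88
position: [0.4971, 0.0818, 0.1797]
ee_rot: [0.002, 0.207, 0.978, -0.001]
force: [-1.7, -0.8, 5.3]
finger_gap: 0.0189
```

```bash
python3 -c "
from h import *
st([.497,.082,.007])"
```

```text
t 11.88 pos [0.4971 0.0818 0.1797] go mm [  0.8   0.4 172.7] toolaxes [[-0.915, 0.404, 0.003], [0.404, 0.915, -0.003], [-0.004, -0.002, -1.0]] F [-1.7 -0.8  5.3] gap 0.0189 J [ 0.06 -0.09  1.84 -0.    1.4  -1.09]
foot [0.4976 0.0813 0.0071]
rot [-0.002  0.004  0.   ] go foot mm [0.8 0.4 0.1]
```

Contact with the pot floor (5 N up). Releasing, then straight up.

Emit:
move_arm:
  rows:
    - {"linear": [0, 0, 0], "rotation": [0, 0, 0], "gripper": 0.35}
    - {"linear": [0, 0, 0], "rotation": [0, 0, 0], "gripper": 0.5}
    - {"linear": [0, 0, 0], "rotation": [0, 0, 0], "gripper": 0.8}
    - {"linear": [0, 0, 0], "rotation": [0, 0, 0], "gripper": 0.9}
    - {"linear": [0, 0, 0], "rotation": [0, 0, 0], "gripper": 0.9}

```text
t: 12.3
position: [0.498, 0.082, 0.1808]
ee_rot: [0.003, 0.207, 0.978, -0.001]
force: [0.6, 0.1, 0.4]
finger_gap: 0.0762
```

```bash
python3 -c "
from h import *
st([.497,.082,.007])
save('w10',vision.grab_frame('wrist'))"
```

```text
t 12.3 pos [0.498  0.082  0.1808] go mm [  2.   -0.4 173.8] toolaxes [[-0.915, 0.404, 0.006], [0.404, 0.915, -0.002], [-0.006, -0.0, -1.0]] F [0.6 0.1 0.4] gap 0.0762 J [ 0.06 -0.09  1.83 -0.    1.4  -1.09]
foot [0.499  0.0815 0.0082]
rot [-0.     0.006  0.   ] go foot mm [ 2.  -0.4  1.2]
```

View pics/w10.png

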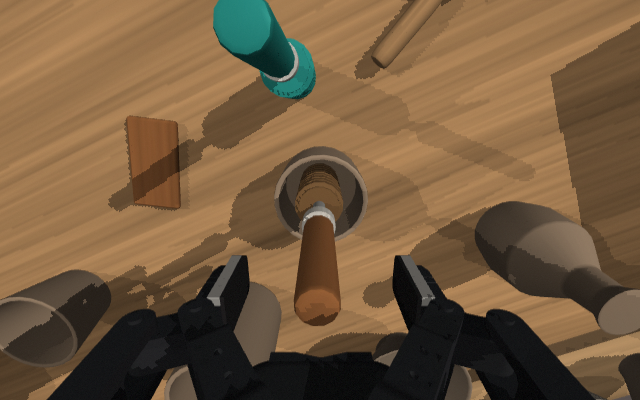

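The brush stands by itself at column 319, clear of both pads. Rising straight up.

Emit:
move_arm:
  rows:
    - {"linear": [0, 0, -10], "rotation": [0, 0, 0], "gripper": 0.9}
    - {"linear": [0, 0, -20], "rotation": [0, 0, 0], "gripper": 0.9}
    - {"linear": [0, 0, -25], "rotation": [0, 0, 0], "gripper": 0.9}
    - {"linear": [0, 0, -25], "rotation": [0, 0, 0], "gripper": 0.9}
    - {"linear": [0, 0, -25], "rotation": [0, 0, 0], "gripper": 0.9}
    - {"linear": [0, 0, -20], "rotation": [0, 0, 0], "gripper": 0.9}
    - {"linear": [0, 0, -8], "rotation": [0, 0, 0], "gripper": 0.9}
    - {"linear": [0, 0, 0], "rotation": [0, 0, 0], "gripper": 0.9}
    - {"linear": [0, 0, 0], "rotation": [0, 0, 0], "gripper": 0.9}

```text
t: 13.1
position: [0.4957, 0.0823, 0.3222]
ee_rot: [0.002, 0.206, 0.978, -0.001]
force: [0.4, -0.9, -0.8]
finger_gap: 0.0767
```

```bash
python3 - <<'E'
from h import *
st([.497,.082,.007])
save('w11',vision.grab_frame('wrist'));im=vision.grab_frame('scene');save('s11',im)
a=np.load("scene0.npy").astype(int)
for n,(x0,y0,x1,y1) in dict(vase=(300,245,360,305),pot=(310,205,350,226)).items():
    print(n,"mean change vs start",np.abs(im[y0:y1,x0:x1].astype(int)-a[y0:y1,x0:x1]).mean().round(2))
W=cal("wrist")
E
```

```text
t 13.1 pos [0.4957 0.0823 0.3222] go mm [ -0.    0.5 315.2] toolaxes [[-0.915, 0.404, 0.003], [0.404, 0.915, -0.002], [-0.004, -0.001, -1.0]] F [ 0.4 -0.9 -0.8] gap 0.0767 J [ 0.06 -0.16  1.63 -0.    1.66 -1.09]
foot [0.4963 0.0819 0.1496]
rot [-0.001  0.004  0.   ] go foot mm [ -0.    0.5 142.6]
vase mean change vs start 3.63
pot mean change vs start 4.6
```

View pics/w11.png

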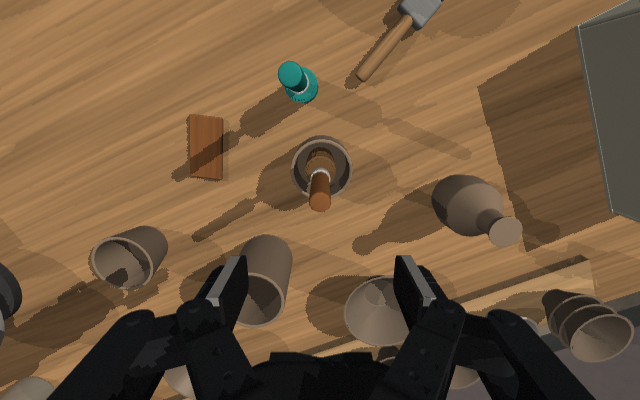

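View pics/s11.png

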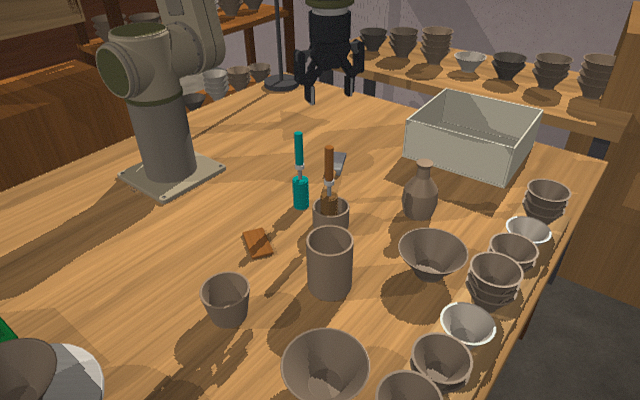

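The wrist view shows the brush upright in the pot with its handle top at (320,200) and the pot rim centred at (322,168). In the scene view the brush is at (328,150), and the vase and pot are where they began. The gripper is well clear.

```bash
python3 -c "
from rig import robot
print(robot.close_job())"
```

```text
the job is handed in; nothing more can be done
None
```

I brushed the vase and stood the brush back in its pot, and the job is handed in at about 13 s of the 54 s allowed. No verdict is reported, so what follows rests on my own measurements.

- **Brushing:** I pushed the brush to about 2 to 4 mm above the vase floor, drew it up to about 89 mm, and pushed it down again to about 2 mm. Each position was held for more than 0.1 s. The foot height comes from the tool pose. In the scene pictures the bristle top was within a pixel of its predicted place both times at the bottom.
- **Return:** I lowered the brush centred in the pot until it touched the floor (about 5 N), let go and rose about 140 mm clear. The last pictures show it standing upright in the pot with nothing touching the gripper. The vase and the pot stand where they began.
- **Disagreements:** The top and scene cameras differed by 3 to 8 mm on some points. The wrist view agreed with the top camera, so I used those two. The arm also drifted up to about 10 mm sideways on some rows, which I corrected before each critical step.

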